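# Jack up the hinged rack deck and hold it

### The job

The hinged deck that carries the black rack has to be raised at its front edge so that a colleague can get at the posts beneath it. Carry the small red lever jack over, turn it so that its saddle end points at the deck and the saddle's slot lines up with the rib under the lift lug marked in yellow, set it down on the worktop with the saddle centred under that lug and let go; then press the jack's handle all the way down so that the jack raises the deck, and finish while still holding the handle fully down. Do not lift or shove the deck with the arm, keep the rack lying on it, and leave the other things on the worktop where they are.

Things in the scene. Friction and masses are not known exactly. Their poses are not given: they have to be found in the camera images.
- jack: Red lever jack, loose, 0.8 kg. Origin on its underside; x to its nose (saddle), -x to its handle, z up. Base plate x -130 to +66 mm, 66 mm wide, 8 thick. Two red upright cheeks, 38 mm wide over both (y -19 to +19), x -44 to +4, z 8 to 78 mm: grip across these, closing along y, at x -20. Between them, at x -20, z 50, pivots the handle, which slopes up to the rear. Saddle at x +50.
- saddle_top (a point): Middle of the top of the jack's saddle, 44 mm above the jack's underside with the handle up, at jack x = +50 mm. The saddle is 30 mm long (x) by 44 mm wide (y); a slot 22 mm wide and 8 mm deep runs through it along the jack's x. It rises straight up, 7 mm per 0.1 rad of handle, 35 mm in all.
- handle_bar (a point): Centre of the black T-bar at the end of the handle: 78 mm long along the jack's y, 18 mm thick, 130 mm from the handle's pivot. With the handle up it is at jack x = -131, z = 118 mm; fully down at x = -150, z = 56 mm. Press it down from above. Keep it clear of the fixed pink and purple tube blocks, 110 mm high, at world x 0.516 to 0.705, y 0.018 to 0.32.
- jack_handle (a joint): Angle of the jack handle (rad): 0 up (its rest, a spring returns it), 0.5 fully down at its stop. Nothing latches: it comes up when let go. Under the deck's load the T-bar needs about 12 N at most.
- deck_base: Base of the hinged deck, fixed to the worktop. Origin on the worktop under the deck's middle; x points from the front edge (lugs) to the back hinge. Deck 200 x 200 mm, underside at z 50, black rack lying on it (top at 105). Base plate begins 50 mm behind the front edge, which is at x -100. Lugs 46 mm wide stick out 49 mm from that edge at y +50 (yellow mark) and y -50 (unmarked).
- lift_pad (a point): Centre of the underside of the yellow-marked lug, 56 mm above the worktop with the deck down; deck base x -125, y +50 mm. A rib under it, 28 mm along deck base x, 6 wide, hangs to 49 mm and must enter the saddle's slot. The lug reaches 24 mm forward of this point. Bring the jack in from the front along deck base +x, at worktop level; in place both x axes point the same way.
- deck (a joint): Tilt of the deck about its back hinge (rad): 0 down on its posts, about 0.10 when jacked fully up.
- timer: Small white timer, 58 x 66 x 19 mm, a bystander. Origin at its underside.
- label_roll: White label roll, 72 mm across, 32 mm high, a bystander. Origin at its underside.
- cup_yellow: Sample cup with yellow lid, 64 mm across, 66 mm high, a bystander. Origin at its underside.
- cup_red: Sample cup with red lid, 64 mm across, 66 mm high, a bystander. Origin at its underside.
- marker_black: Black marker, 135 mm long, 12 mm thick, lying on the worktop, a bystander. Origin at its underside.
- rack_block: Black foam rack, 178 x 178 x 43 mm, 0.6 kg, lying loose on the deck between low edge strips; it rides up with the deck. Origin at its underside.

How it is judged:
By the outcome, as a careful person would: the job done as asked, in the order asked, and still so for the second after the job is handed in, while the arm keeps its last pose, push and grip.
It also fails if it takes over 59 s, if anything falls off the work surface, if the arm or the gripper's body presses on something with over 40 N, if the wrist force passes 120 N, or if a joint passes its speed limit or range.

### The arm

A 7-joint arm with a two-finger parallel gripper is mounted at the origin on a cart in front of the work surface, level with it; the furniture and walls round the work are solid. World frame = base frame: x ahead of the robot, y to its left, z up, the work surface at z = 0. Lengths are in m, angles in rad, forces in N, time in s.
With the tool pointing down it reaches from about 0.425 to 1.025 m from the base axis. Payload 9.4 kg.
Tool frame: the origin (TCP) lies at the very end of the fingers, on their centre line; the grasp point (between the pads) lies manip.grasp_offset behind it (manip.grasp_offset is the distance from the TCP to the grasp point, in m); z points along the fingers, y is the line along which they close (so a half turn about z gives the same grasp; the last joint's range is limited). The gripper opens to 93 mm and grips with 3 to 60 N. Pads are 15 mm wide; open, the fingers measure 128 mm over their backs; the gripper's body (75 mm by 188 mm) begins 65 mm behind the grasp point.
Start: joints at [1.234, 0.599, -0.003, 1.599, 0.002, 0.943, -0.08], TCP at [0.186, -0.701, 0.219] pointing down, gripper open.
Joint ranges: [-2.57, 2.57], [-0.35, 1.97], [-1.29, 1.29], [0.11, 2.56], [-1.05, 4.19], [0.11, 1.86], [-2.63, 2.63]. Speed limits (rad/s): [2.22, 2.22, 3.01, 3.01, 3.14, 3.14, 3.14].

### API

Orientations are given as a 3x3 rotation matrix whose columns are the frame's x, y, z axes.
In Python, from station import manip gives the robot as it stands. Calls block until the motion is done:
- manip.move_ptp(position, orientation): joint-space move of the TCP to a pose.
- manip.servo_line(position, ori=None, speed=0.15): straight line of the TCP; ori=None keeps the orientation; speed is the mean speed in m/s.
- manip.move_joints(angles): joint-space move.
- manip.open() and manip.close(): open the fingers fully, or close them until they stop; the grip force is fixed at half the most.
- manip.hold(seconds).
- manip.solve_ik(position, orientation): joint angles nearest the present ones, or None.
- manip.get_image(name): name is "side" or "top" or "wrist"; returns a dict with "pixels" (480x640x3 uint8, red, green, blue), "K" (3x3 intrinsics, pixels), "R" (3x3) and "t" (3): a world point X has camera coordinates R X + t; the wrist camera has in their place "tool_from_camera" (4x4, takes a point from camera to tool coordinates, whose origin is the TCP and whose axes are the flange's). Camera axes: x right, y down, z forward; pixel columns grow to the right and rows downward; lengths in m; the calibration is good to about 2 mm. A picture is of the moment at which its call begins: read the wrist's pose just before it. There is no depth.
A pose or a line that the arm cannot do raises manip.PlanningError and nothing moves.
- manip.sign_off(): hands the job in; it is judged then, once.
Readings, each from a call of its own:
- manip.get_t(): time.
- manip.get_qpos(): joint angles.
- manip.get_joint_vel(): joint speeds.
- manip.get_effort(): joint torques, N m.
- manip.get_tool_pos(): TCP position.
- manip.get_tcp_rot(): TCP orientation.
- manip.get_ft_force(): force on the tool from outside, world axes, zero at the start.
- manip.get_wrist_torque(): the same for the moment, N m.
- manip.get_opening(): finger opening in m.
- manip.get_finger_force(): force on a finger pad.
Only numpy, scipy, OpenCV 4.12 (cv2) and the standard library are available. Lean on these libraries where they do the work, as an engineer would, in place of code of your own. Each camera call takes 0.05 s, during which the arm holds its last target. There are 200 camera calls.

## Working session

There is one attempt and no reset: what is moved stays moved. The work goes in short steps, each a Python script; the robot and the scene stay as the last script left them, time stands still between calls to the robot, and variables do not carry over. Pictures are saved under pics/ and viewed, at most 10 in all, crops included, and the job is handed in when it is done.

```bash
mkdir -p pics; ls; python3 - <<'E'
from station import manip
import cv2,numpy as np
for n in("top","side"):
    d=manip.get_image(n);cv2.imwrite(f"pics/{n}0.png",d["pixels"][...,::-1]);np.savez(f"{n}0.npz",**d)
    print(n,d["K"].tolist(),(-d["R"].T@d["t"]).round(3),d["R"].round(3).tolist())
print(manip.grasp_offset,manip.get_tool_pos(),manip.get_tcp_rot().round(3).tolist(),manip.get_t())
E
```

```text
pics
top [[601.8374097694456, 0.0, 321.57128009315477], [0.0, 601.8374097694456, 238.35936573298895], [0.0, 0.0, 1.0]] [ 0.3   -0.034  1.784] [[0.007, -1.0, 0.005], [-0.988, -0.008, -0.156], [0.156, -0.004, -0.988]]
side [[479.14629244185625, 0.0, 323.99225952897547], [0.0, 479.14629244185625, 237.3779406266853], [0.0, 0.0, 1.0]] [-0.049  0.929  0.944] [[-0.857, -0.516, -0.018], [-0.292, 0.513, -0.807], [0.426, -0.686, -0.59]]
0.0188 [ 0.18607879 -0.70028163  0.21783884] [[0.966, 0.257, -0.001], [0.257, -0.966, 0.001], [-0.0, -0.001, -1.0]] 0.1
```

View pics/top0.png

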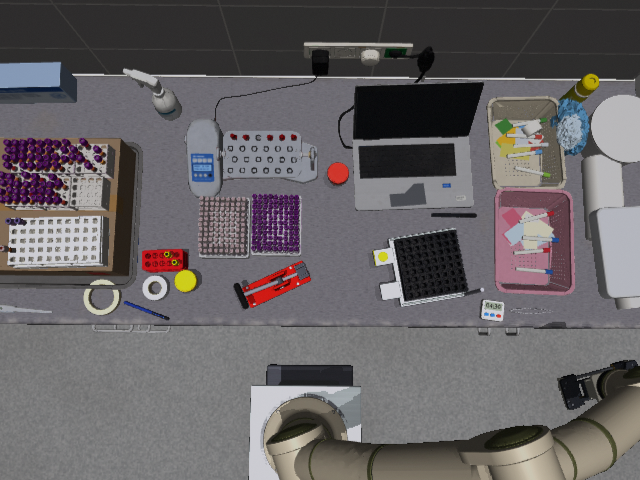

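View pics/side0.png

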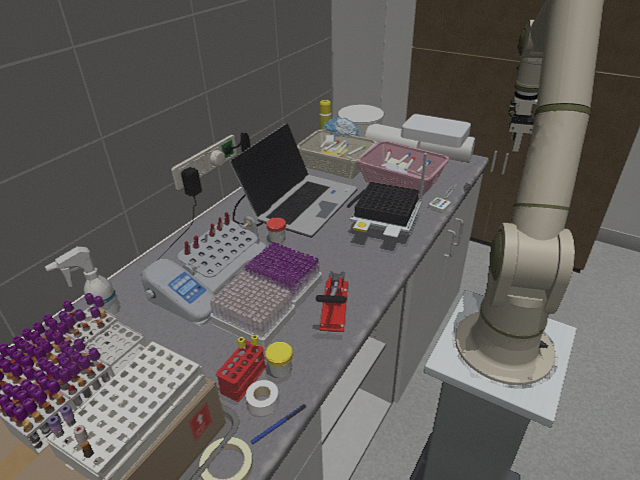

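The top view shows the jack at (275,285), its T-bar at (240,295) and its nose at (305,270). The deck is at (430,265), with the yellow lug at (382,257) and its front facing image left (+y). Next I get rough positions by ray casting, then look from the wrist.

```bash
cat > h.py <<'E'
import cv2,numpy as np
from station import manip
def ray(d,uv):
    r=np.linalg.inv(d["K"])@np.array([uv[0],uv[1],1.]); return -d["R"].T@d["t"],d["R"].T@r
def onz(d,uv,z):
    o,r=ray(d,uv); return o+r*(z-o[2])/r[2]
def tri(a,ua,b,ub):
    o1,r1=ray(a,ua);o2,r2=ray(b,ub)
    s=np.linalg.lstsq(np.c_[r1,-r2],o2-o1,rcond=None)[0]
    p,q=o1+s[0]*r1,o2+s[1]*r2; return (p+q)/2,np.linalg.norm(p-q)
def wrist(name):
    p,R=np.array(manip.get_tool_pos()),np.array(manip.get_tcp_rot())
    d=dict(manip.get_image("wrist"));T=np.array(d["tool_from_camera"])
    Rw=R@T[:3,:3];c=p+R@T[:3,3]
    d["R"]=Rw.T;d["t"]=-Rw.T@c
    cv2.imwrite(f"pics/{name}.png",d["pixels"][...,::-1]);np.savez(f"{name}.npz",**d);return d
def blobs(d,lo,hi,roi=None,amin=20):
    m=cv2.inRange(cv2.cvtColor(d["pixels"],cv2.COLOR_RGB2HSV),lo,hi)
    if roi:
        k=np.zeros_like(m);x0,y0,x1,y1=roi;k[y0:y1,x0:x1]=1;m*=k
    cs=cv2.findContours(m,cv2.RETR_EXTERNAL,cv2.CHAIN_APPROX_NONE)[0]
    return m,sorted([c for c in cs if cv2.contourArea(c)>=amin],key=cv2.contourArea)[::-1]
def cen(c):
    M=cv2.moments(c);return np.array([M["m10"],M["m01"]])/M["m00"]
def down(yaw): # tool z down, tool y (closing) at yaw+90deg
    c,s=np.cos(yaw),np.sin(yaw);return np.array([[c,s,0],[s,-c,0],[0,0,-1.]])
E
python3 - <<'E'
from h import *
t,s=[dict(np.load(f"{n}0.npz")) for n in("top","side")]
Y=((22,120,120),(35,255,255))
a=blobs(t,*Y,(365,240,400,275))[1][0];b=blobs(s,*Y,(345,210,375,240))[1][0]
print("yellow",cen(a),cen(b),tri(t,cen(a),s,cen(b)))
c=blobs(t,(0,150,80),(8,255,255),(225,255,320,312))[1][0]
box=cv2.boxPoints(cv2.minAreaRect(c));print("jack",[onz(t,p,.02).round(3)for p in box],onz(t,cen(c),.02))
for p in[(240,295),(300,268)]:print(onz(t,p,.1))
for p in[(392,238),(459,230),(468,291),(402,303)]:print("rack",onz(t,p,.105).round(3))
d=manip.get_image("wrist");print(np.array(d["tool_from_camera"]).round(3).tolist(),d["K"])
E
```

```text
yellow [382.52753623 256.19710145] [361.5 224. ] (array([ 0.51933453, -0.21743427,  0.0641666 ]), np.float64(0.002001869407435565))
jack [array([0.405, 0.18 , 0.02 ]), array([0.485, 0.004, 0.02 ]), array([ 0.452, -0.012,  0.02 ]), array([0.372, 0.164, 0.02 ])] [0.42202155 0.09544634 0.02      ]
[0.403483   0.18557375 0.1       ]
[0.48043428 0.01915681 0.1       ]
rack [ 0.567 -0.24   0.105]
rack [ 0.592 -0.43   0.105]
rack [ 0.419 -0.45   0.105]
rack [ 0.384 -0.266  0.105]
[[0.0, -0.967, -0.254, 0.07], [1.0, -0.0, 0.001, 0.0], [-0.001, -0.254, 0.967, -0.166], [0.0, 0.0, 0.0, 1.0]] [[402.31876413   0.         317.06779541]
 [  0.         402.31876413 237.49525847]
 [  0.           0.           1.        ]]
```

```bash
python3 - <<'E'
from h import *
r=np.radians
for yw in(-81,99):
  for p,y in[((.49,-.24,.3),yw),((.42,.08,.3),yw+15),((.43,.11,.04),yw+15),((.508,-.148,.04),yw),((.49,-.02,.06),yw)]:
    q=manip.solve_ik(p,down(r(y)));print(yw,p,None if q is None else np.round(q,2))
E
```

```text
-81 (0.49, -0.24, 0.3) [ 0.07  0.3   0.37  1.93 -0.14  0.93 -2.48]
-81 (0.42, 0.08, 0.3) [-1.28  0.25  1.21  2.18 -0.3   0.89 -2.61]
-81 (0.43, 0.11, 0.04) [-0.5   0.62  0.17  2.38 -0.58  0.18 -2.51]
-81 (0.508, -0.148, 0.04) [-0.04  0.67  0.32  2.2  -0.6   0.36 -2.2 ]
-81 (0.49, -0.02, 0.06) [-0.3   0.62  0.33  2.27 -0.61  0.34 -2.43]
99 (0.49, -0.24, 0.3) [ 0.73  0.33 -0.5   1.89  0.19  0.96  0.3 ]
99 (0.42, 0.08, 0.3) [ 0.48  0.23 -0.95  2.1   0.24  0.92 -0.19]
99 (0.43, 0.11, 0.04) [-0.32  0.6  -0.08  2.37  0.27  0.18 -0.24]
99 (0.508, -0.148, 0.04) [ 0.37  0.66 -0.28  2.17  0.49  0.37 -0.16]
99 (0.49, -0.02, 0.06) [ 0.1   0.59 -0.25  2.25  0.42  0.34 -0.35]
```

```bash
python3 - <<'E'
from h import *
r=np.radians
manip.move_ptp((.49,-.25,.28),down(r(99)));wrist("w_deck")
print(manip.get_t(),manip.get_qpos())
manip.move_ptp((.42,.06,.26),down(r(114.5)));wrist("w_jack")
print(manip.get_t(),manip.get_qpos())
a=cv2.imread("pics/w_deck.png");b=cv2.imread("pics/w_jack.png")
E
```

```text
2.175 [ 0.73454366  0.35699132 -0.48728797  1.90929776  0.20653657  0.92479964
  0.30273995]
3.4333 [ 0.31740201  0.2409969  -0.70766745  2.16994646  0.21836397  0.79897801
 -0.10422575]
```

View pics/w_deck.png

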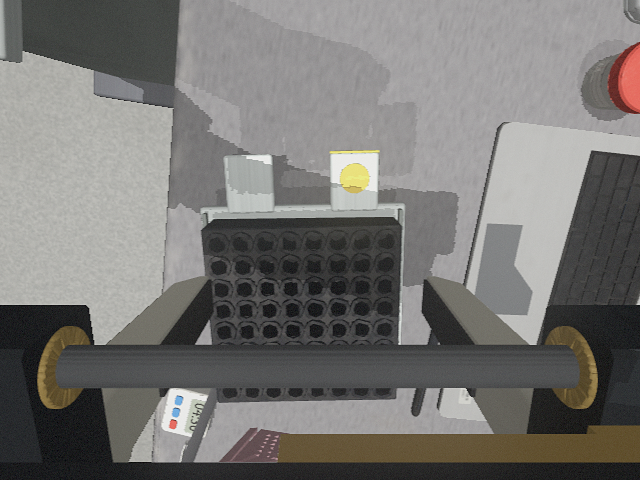

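View pics/w_jack.png

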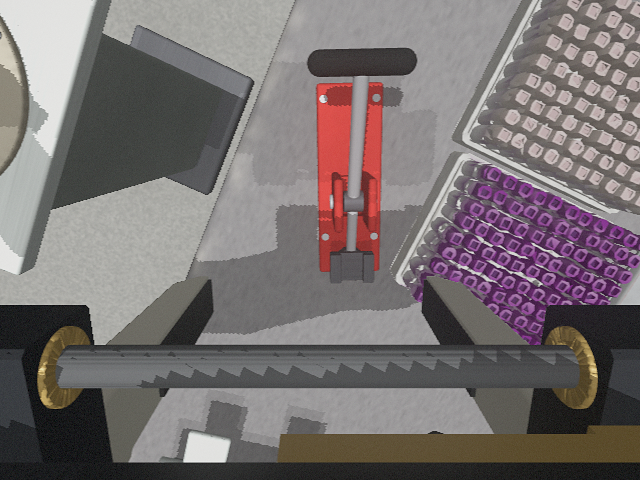

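```bash
python3 - <<'E'
from h import *
deg=lambda v:np.degrees(np.arctan2(v[1],v[0])).round(2)
d=dict(np.load("w_deck.npz"));j=dict(np.load("w_jack.npz"));t=dict(np.load("top0.npz"))
c=[c for c in blobs(d,(24,110,150),(34,255,255),(320,155,390,200))[1]][0]
yc=cen(c);print("dot",yc,onz(d,yc,.064),"tri wrist/top",tri(d,yc,t,(382.53,256.2)))
# lugs: bright/low-sat or yellow blobs
g=cv2.cvtColor(d["pixels"],cv2.COLOR_RGB2HSV)
hw=[]
for roi in((210,140,290,203),(318,140,392,203)):
    x0,y0,x1,y1=roi;L=g[y0:y1,x0:x1]
    m=((L[...,2]>165)|(L[...,1]>90)).astype(np.uint8)*255
    m=cv2.morphologyEx(m,cv2.MORPH_OPEN,np.ones((5,5)))
    cc=max(cv2.findContours(m,cv2.RETR_EXTERNAL,cv2.CHAIN_APPROX_NONE)[0],key=cv2.contourArea).reshape(-1,2)
    x,y,w,h=cv2.boundingRect(cc);x+=x0;y+=y0;print("lug",x,y,w,h)
    P=[onz(d,(x+dx,y+6),.062) for dx in(0,w)];print([p.round(4) for p in P],"w",np.linalg.norm(P[1]-P[0]).round(4));hw.append((P[0]+P[1])/2)
v=hw[1]-hw[0];print("lug sep",np.linalg.norm(v),"deck y dir",deg(v),"=> x",deg(v)-90)
A,B=onz(d,(203,209),.055),onz(d,(404,206),.055);print("front",A,B,deg(B-A)-90,np.linalg.norm(A-B))
# jack
m,cs=blobs(j,(0,140,60),(8,255,255),(300,70,400,290));m2,_=blobs(j,(0,140,60),(8,255,255),(300,70,400,290))
pts=cv2.convexHull(np.vstack(cs)).reshape(-1,2);box=cv2.boxPoints(cv2.minAreaRect(pts));
W=[onz(j,p,.008) for p in box];print("base",box.round(1).tolist(),[w.round(4) for w in W],[np.linalg.norm(W[i]-W[i-1]).round(4) for i in range(4)])
k=[c for c in blobs(j,(0,0,0),(179,255,60),(295,40,430,77),300)[1]][0];x,y,w,h=cv2.boundingRect(k);print("tbar",x,y,w,h)
T=onz(j,(x+w/2,y+h/2),.118)
x0,y0,x1,y1=325,245,382,290;hsv=cv2.cvtColor(j["pixels"],cv2.COLOR_RGB2HSV)
k=blobs(j,(0,0,0),(179,80,110),(325,248,378,290),200)[1][0];x,y,w,h=cv2.boundingRect(k);print("saddle",x,y,w,h)
S=onz(j,(352,(y+y+h)/2),.044);print(T,S,np.linalg.norm((T-S)[:2]),deg(S-T))
Pe,Pf=[onz(j,(x,y+h/2),.118)for x in(308,417)];print("bar len",np.linalg.norm(Pe-Pf),deg(Pf-Pe)-90)
E
```

```text
dot [354.17073833 177.89495114] [ 0.51922822 -0.21905501  0.064     ] tri wrist/top (array([ 0.51928414, -0.21766158,  0.06797811]), np.float64(0.0022388974446541044))
lug 225 155 48 48
[array([ 0.3969, -0.2224,  0.062 ]), array([ 0.4414, -0.2154,  0.062 ])] w 0.045
lug 330 150 49 53
[array([ 0.4935, -0.2027,  0.062 ]), array([ 0.5388, -0.1956,  0.062 ])] w 0.0458
lug sep 0.0989786762288835 deck y dir 11.52 => x -78.48
front [ 0.378468   -0.27287016  0.055     ] [ 0.57343175 -0.23943832  0.055     ] -80.27 0.19780938478675145
base [[315.8999938964844, 83.0999984741211], [382.0, 81.9000015258789], [385.29998779296875, 270.0], [319.29998779296875, 271.20001220703125]] [array([0.3712, 0.1634, 0.008 ]), array([0.4294, 0.1909, 0.008 ]), array([0.5199, 0.0194, 0.008 ]), array([ 0.4545, -0.0118,  0.008 ])] [np.float64(0.1939), np.float64(0.0643), np.float64(0.1939), np.float64(0.0724)]
tbar 308 48 109 29
saddle 328 248 49 36
[0.40100064 0.17871372 0.118     ] [0.47662931 0.01828652 0.044     ] 0.1773600343309553 -64.76
bar len 0.08781256950959346 -65.6
```

w_deck shows the yellow dot at (354,178), the lug front at (331–379,152) and the deck's front rail at y≈207. w_jack shows the base's rear corners at (317,85) and (382,84), the T-bar at (362,62), the saddle at (352,266), and the purple block close on the right at (400,270).

The measured sizes match the given ones: lug width 45–46 mm, lug separation 99 mm, base about 194×65 mm. Next I grasp the jack, shifted slightly away from the block.

```bash
python3 - <<'E'
from h import *
r=np.radians
h=np.array([np.cos(r(-65)),np.sin(r(-65))]);y=np.array([-h[1],h[0]])
g=np.array([.4557,.062])-.02*h-.005*y
R=down(r(115))
manip.move_ptp((*g,.16),R)
manip.servo_line((*g,.039),speed=.1)
print(manip.get_tool_pos(),manip.get_ft_force())
manip.close();print(manip.get_opening(),manip.get_finger_force(),manip.get_tool_pos(),manip.get_ft_force())
p=np.array(manip.get_tool_pos());np.save("grasp.npy",p)
manip.servo_line(p+[-.0,0,.025],speed=.08);print(manip.get_tool_pos(),manip.get_ft_force(),manip.get_wrist_torque(),manip.get_opening(),manip.get_t())
wrist("w_lift")
E
```

```text
[0.44290906 0.0780239  0.03937693] [0.00563567 0.05472511 0.0875826 ]
0.03803497174071798 29.98984158039093 [0.44407376 0.07882939 0.03919291] [ 4.32278753  2.0835851  -0.67117093]
[0.44341903 0.07823505 0.06385407] [-0.41693384 -0.42043277 -8.06151917] [-0.11797279 -0.16506588 -0.03939232] 0.037833112959765 6.6583
```

View pics/w_lift.png

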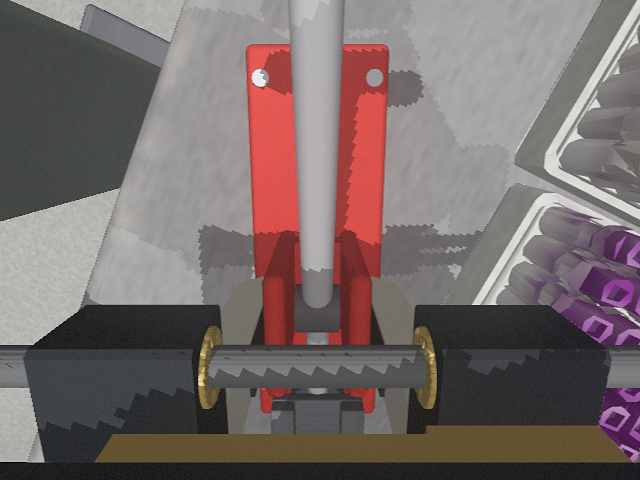

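w_lift shows the jack held squarely. The rear base edge is level at row 45, columns 248–388, and the measured weight is 8 N. I check the along-axis grip offset, then carry it to the pre-pose and slide it in.

```bash
python3 - <<'E'
from h import *
r=np.radians
d=dict(np.load("w_lift.npz"))
p=np.array(manip.get_tool_pos());R0=np.array(manip.get_tcp_rot())
P=[R0.T@(onz(d,u,.0328)-p) for u in((248,46),(388,46))];print("rear corners in tool",P)
xr=(P[0][0]+P[1][0])/2; yr=(P[0][1]+P[1][1])/2   # rear edge in tool x; jack x=-130
xg=-.130+xr; print("jack x at TCP",xg,"lateral",yr)
np.save("xg.npy",xg)
H=-80.5;h=np.array([np.cos(r(H)),np.sin(r(H))]);y=np.array([-h[1],h[0]])
pad=np.array([.5195,-.2185]);G=pad-(.05-xg)*h;pre=G-.06*h-.025*y
print(G,pre)
z0=np.load("grasp.npy")[2];R=down(r(H+180))
manip.servo_line((*pre,z0+.025),R,speed=.1)
manip.servo_line((*pre,z0+.002),speed=.06)
print(manip.get_tool_pos(),manip.get_ft_force(),manip.get_t())
s=manip.get_image("side");cv2.imwrite("pics/s_pre.png",cv2.resize(s["pixels"][160:320,260:460,::-1],(800,640))[:600])
wrist("w_pre")
E
```

```text
rear corners in tool [array([ 0.10698487, -0.03166965,  0.0309324 ]), array([0.10695647, 0.03121001, 0.03084858])]
jack x at TCP -0.023029333057441426 lateral -0.00022982122313320794
[ 0.50744668 -0.14647222] [ 0.47288669 -0.09142127]
[ 0.47268238 -0.0911683   0.04079148] [ 0.28493286 -0.42352181 -7.36085684] 9.1167
```

View pics/s_pre.png

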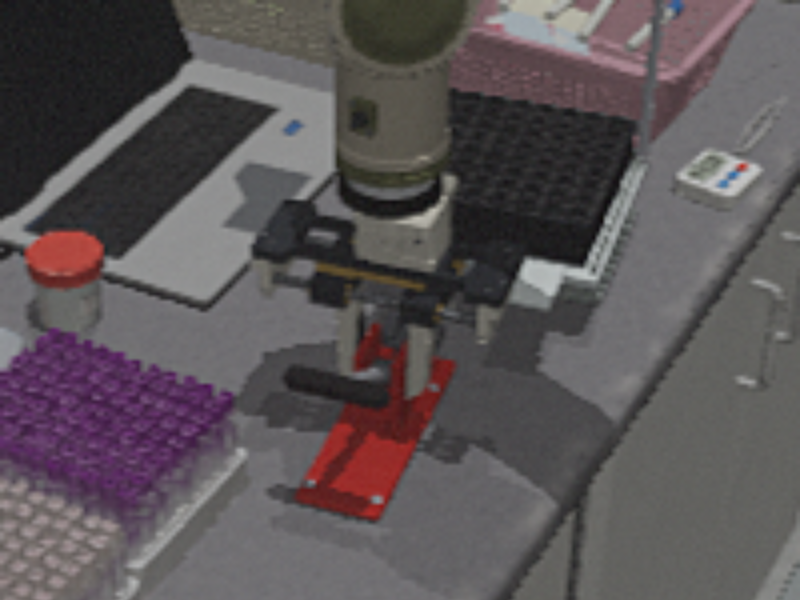

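The side crop shows the jack held just above the worktop, clear of the blocks, with its nose towards the lug. Now I slide it in, lower it and release.

```bash
python3 - <<'E'
from h import *
r=np.radians
xg=float(np.load("xg.npy"));H=-80.5;h=np.array([np.cos(r(H)),np.sin(r(H))]);y=np.array([-h[1],h[0]])
pad=np.array([.5195,-.2185]);G=pad-(.05-xg)*h
z0=np.load("grasp.npy")[2]
manip.servo_line((*(G-.03*h),z0+.002),speed=.05);print(manip.get_ft_force())
manip.servo_line((*G,z0+.002),speed=.04);print(manip.get_tool_pos(),manip.get_ft_force())
manip.servo_line((*G,z0-.0005),speed=.02);print(manip.get_tool_pos(),manip.get_ft_force())
manip.open();manip.hold(.2);print(manip.get_ft_force())
manip.servo_line((*G,.2),speed=.12)
b=-.15*h
manip.servo_line((*(G-.06*h),.27),speed=.12);wrist("w_placed")
print(manip.get_t(),manip.get_tool_pos())
t=manip.get_image("top");np.savez("top1.npz",**t);s=manip.get_image("side");np.savez("side1.npz",**s)
c=[cv2.resize(t["pixels"][220:300,330:430],(400,320),interpolation=3),cv2.resize(s["pixels"][190:270,310:410],(400,320),interpolation=3)]
cv2.imwrite("pics/ts1.png",np.hstack(c)[...,::-1])
E
```

```text
[ 0.04268899 -0.08086622 -6.5699179 ]
[ 0.50740183 -0.14623304  0.04119716] [ 0.80284596  0.42998669 -8.26838701]
[ 0.50777692 -0.14620796  0.0390382 ] [-0.84492249 -0.08657592  0.91022751]
[-0.15266787  0.39683381 -0.95091125]
14.9917 [ 0.49722375 -0.08792554  0.2693848 ]
```

View pics/w_placed.png

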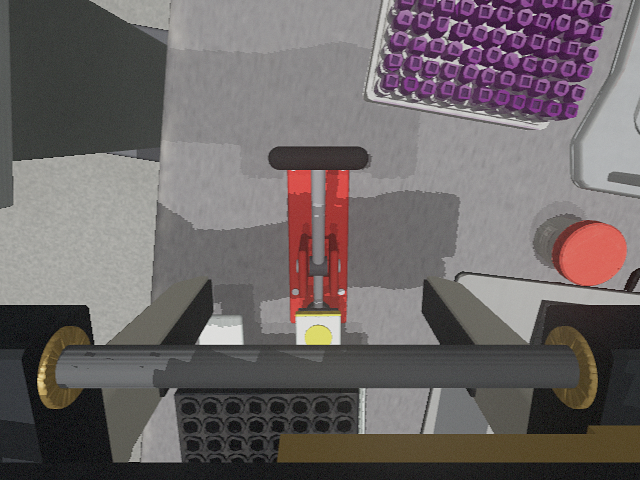

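View pics/ts1.png

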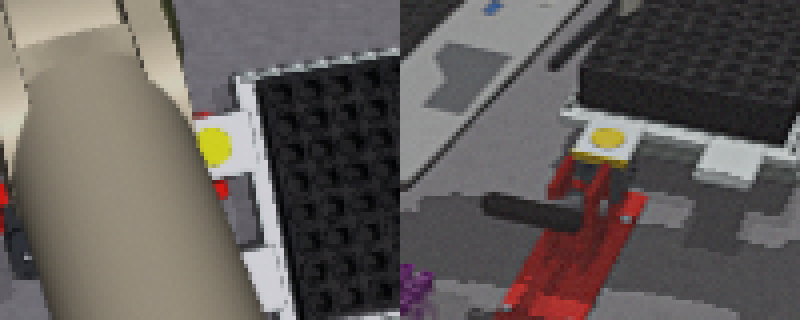

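w_placed shows the T-bar centred at (318,158) and the yellow dot at (318,336), with the lug at columns 297–340 and the base at 289–349, so they line up laterally. I check the distance along the axis next.

```bash
python3 - <<'E'
from h import *
d=dict(np.load("w_placed.npz"))
c=blobs(d,(24,110,130),(34,255,255),(300,322,338,347))[1][0];x,y,w,h=cv2.boundingRect(c);print("dot",x,y,w,h)
k=blobs(d,(0,0,0),(179,255,60),(255,140,380,173),300)[1][0];bx,by,bw,bh=cv2.boundingRect(k);print("bar",bx,by,bw,bh)
T=onz(d,(bx+bw/2,by+bh/2),.118)
hh=np.array([np.cos(np.radians(-80.5)),np.sin(np.radians(-80.5))]);yy=np.array([-hh[1],hh[0]])
for u,z,n in(((x+w/2,y+w/2),.066,"dot181"),((318.5,314),.062,"lug front 157"),((304.5,265),.078,"?")):
    P=onz(d,u,z);v=(P-T)[:2];print(n,P,v@hh,v@yy)
A,B=onz(d,(289,200),.008),onz(d,(289,315),.008);v=B-A;print("base edge heading",np.degrees(np.arctan2(v[1],v[0])))
for u in((344,250),(290,320),(348,320)):print(onz(d,u,.008))
E
```

```text
dot 305 325 27 20
bar 269 147 99 23
dot181 [ 0.51998042 -0.21958     0.066     ] 0.18319472512570448 0.0001899982256811962
lug front 157 [ 0.51581977 -0.19472857  0.062     ] 0.15799741982975646 0.0001880808001426433
? [ 0.49335609 -0.14016085  0.078     ] 0.10047047769965319 -0.012961258971795002
base edge heading -81.54703635399669
[ 0.53528258 -0.1394144   0.008     ]
[ 0.48882672 -0.23309905  0.008     ]
[ 0.55523009 -0.22197718  0.008     ]
```

Placement is within about 2 mm. Next I press the T-bar with closed fingers, following its arc and watching the force.

```bash
cat > press.py <<'E'
from h import *
H=np.radians(-80.5);h=np.array([np.cos(H),np.sin(H)])
O=np.array([.5197,-.219])-.051*h
def tip(a,over=0):
    b=.5495-a;x=-.020-.130*np.cos(b);z=.050+.130*np.sin(b)
    return np.array([*(O+x*h),z+.009-over])
E
python3 - <<'E'
from press import *
manip.close()
p=tip(0)
manip.move_ptp((*p[:2],.2),down(H+np.pi))
manip.servo_line(p+[0,0,.004],speed=.08);print(manip.get_tool_pos(),manip.get_ft_force())
for a in(.08,.16,.24,.32,.40,.46,.5):
    manip.servo_line(tip(a,.001),speed=.04)
    f=np.array(manip.get_ft_force());print(a,(np.array(manip.get_tool_pos())-tip(a)).round(4),f.round(1),manip.get_t())
    if np.linalg.norm(f)>35:break
wrist("w_press")
s=manip.get_image("side");cv2.imwrite("pics/s_press.png",cv2.resize(s["pixels"][160:280,290:450,::-1],(800,600),interpolation=3))
E
```

```text
[ 0.48995269 -0.03957523  0.13122318] [0.08944754 0.37702126 0.08892331]
0.08 [ 0.0003  0.0006 -0.001 ] [0.2 3.5 3.9] 18.5167
0.16 [ 0.0002  0.0001 -0.001 ] [0.7 3.6 3.8] 18.925
0.24 [ 0.0002  0.0005 -0.0007] [-2.5  4.1 11.8] 19.3333
0.32 [ 0.0002  0.001  -0.0007] [-1.4  6.3 11.8] 19.7417
0.4 [ 0.0001  0.0016 -0.0007] [-1.7  8.2 11.5] 20.15
0.46 [ 0.      0.002  -0.0007] [-1.8  9.6 11.6] 20.4917
0.5 [ 0.0001  0.0019 -0.0004] [-3.5  8.8 16.4] 20.775
```

View pics/s_press.png

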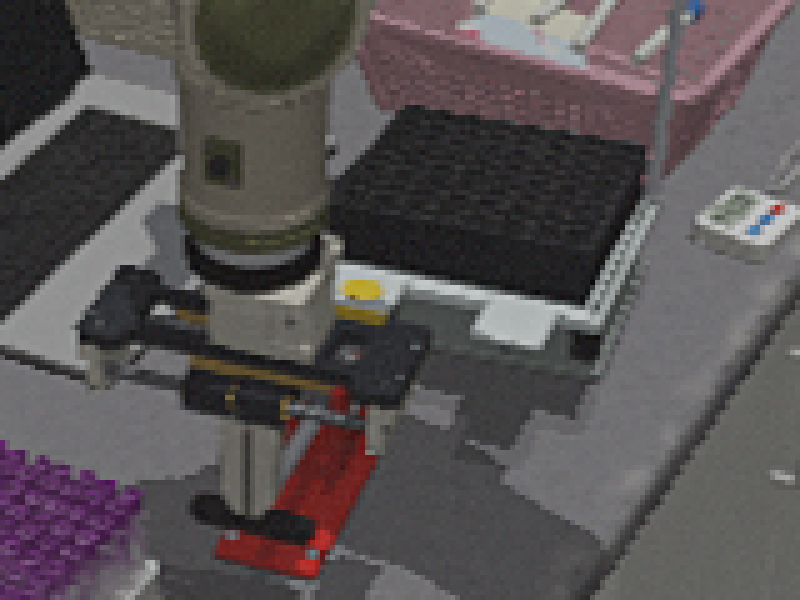

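The side crop shows the front of the deck raised, the rack still on it and the handle down. I press a little further to confirm the stop and ease the sideways load, then measure the lift.

```bash
python3 - <<'E'
from press import *
for o in(.002,.003,.004):
    q=tip(.505,o);q[:2]-=.002*h
    manip.servo_line(q,speed=.02);manip.hold(.15)
    f=np.array(manip.get_ft_force());print(o,np.array(manip.get_tool_pos()).round(4),f.round(1),manip.get_t())
    if f[2]>27:break
t=manip.get_image("top");s=manip.get_image("side");Y=((22,120,120),(35,255,255))
s0=dict(np.load("side0.npz"))
b=blobs(s,*Y,(340,200,380,240),8)[1][0];bb=cen(b);M=np.array([.5195,-.2185])
print("side dot now",bb)
for z in(.066,.09,.10,.105):
    print(z,onz(s,bb,z).round(4))
c=blobs(t,*Y,(365,240,405,275),8)[1]
if c:print("top",cen(c[0]),tri(t,cen(c[0]),s,bb))
E
```

```text
0.002 [ 0.4866 -0.0187  0.0641] [-3.2  3.2 26.5] 21.3083
0.003 [ 0.4867 -0.0186  0.0635] [-5.7  3.2 33.4] 21.7083
side dot now [362.04301075 217.39784946]
0.066 [ 0.5333 -0.2502  0.066 ]
0.09 [ 0.5174 -0.2179  0.09  ]
0.1 [ 0.5107 -0.2045  0.1   ]
0.105 [ 0.5074 -0.1978  0.105 ]
top [384.56980057 254.91737892] (array([ 0.51996739, -0.22081456,  0.0876299 ]), np.float64(0.0021567700463578556))
```

The lug rose about 23 mm, which matches 0.10 rad, and the force climbs stiffly, so the handle is at its stop. I ease back to a moderate push and hand in.

```bash
python3 - <<'E'
from press import *
q=tip(.505,.002);q[:2]-=.002*h
manip.servo_line(q,speed=.02);manip.hold(.4)
print(manip.get_tool_pos(),manip.get_ft_force(),manip.get_t())
print(manip.sign_off())
E
```

```text
[ 0.48667249 -0.0187395   0.06410778] [-3.38111427  2.54670352 26.84092062] 22.4583
the job is handed in; nothing more can be done
None
```

The jack is set under the yellow-marked lug and its handle is held fully down with about 27 N. The lug is up about 23 mm (roughly 0.10 rad of tilt) with the rack still on the deck, and the job was handed in at 22.5 s.

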